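# Unclamp the rectangular hardness test block and put it in the empty tray

## Robot

A 6-joint arm with a two-finger parallel gripper is mounted at the origin on the work surface. World frame = base frame: x ahead of the robot, y to its left, z up, the work surface at z = 0. Lengths are in m, angles in rad, forces in N, time in s.
With the tool pointing down it reaches from about 0.375 to 0.9 m from the base axis. Payload 3.1 kg.
Tool frame: the origin (TCP) lies between the finger pads; the fingertips stand 19 mm ahead of it and the grasp point (between the pads) is the TCP; z points along the fingers, y is the line along which they close (so a half turn about z gives the same grasp; the last joint's range is limited). The gripper opens to 87 mm and grips with 3 to 60 N. Pads are 19 mm wide; open, the fingers measure 117 mm over their backs; the gripper's body (75 mm by 190 mm) begins 51 mm behind the grasp point.
Start: joints at [1.161, 0.527, 1.433, -0, 1.181, -0.178], TCP at [0.144, 0.608, 0.242] pointing down, gripper open.
Joint ranges: [-3.08, 3.08], [-0.75, 2.2], [0.22, 2.44], [-1.43, 4.57], [0, 2.65], [-2.85, 2.85]. Speed limits (rad/s): [2.79, 2.79, 3.14, 3.14, 3.14, 3.14].

## Interface

Orientations are given as a unit quaternion [x, y, z, w].
In Python, from rig import robot, camera, camera_info, hand_in gives the robot as it stands.
- The arm moves only by the shell command python3 -m handwheel 'ROWS' [FORCE]. ROWS is a JSON object of lists of equal length, an entry for each row: "hand": the opening, from 0 (shut) to 1 (fully open); "translation": the shift along the world's x, y, z in mm, a list of three; "turn": the turn, a rotation vector about the world's x, y, z in rad, a list of three. In form: {"hand": [hand, ...], "translation": [[tx, ty, tz], ...], "turn": [[ax, ay, az], ...]}. A call has 1 to 12 rows; each row is the pose to reach, as a shift and turn from the pose commanded when the call began; what a row does not reach only later rows make up. A row lasts 1/12 s, in which the tool goes at most 41.7 mm and 7.16 degrees, less where a joint would pass 70% of its speed; a pose out of reach is approached as far as the arm can. A call with a gripper value outside its range is refused whole. The fingers move at their own pace and stop on an object; FORCE is the grip in N (left out, the last holds). Time passes only in rows, so rows that repeat a pose let the fingers close. It gives the time, the measured TCP pose, the force, the opening and the grip force at its end, in the units of the state.
- robot.get_obs(): the state, without advancing time (a new reading comes with each control period).
- camera(name): name is "scene" or "top"; returns (picture, depth): 480x640x3 uint8, red, green, blue; 480x640 float32, m along the optical axis (not along the pixel's ray), 0 where there is no reading.
- camera_info(name): a dict with "vertical_fov" (degrees; the focal length in pixels is half the picture's height over the tangent of half this angle, whatever the lens; pixels are square), "cx", "cy" (the principal point, pixels), "k1" (the pictures are not rectified: a ray, as slopes to the right and down, at radius r is drawn at 1 + k1 r^2 times it, then the intrinsics apply), "world_from_camera" (4x4, takes a point from camera to world coordinates). Camera axes: x right, y down, z forward; pixel columns grow to the right and rows downward; lengths in m; the calibration is good to about 2 mm. A picture is of the moment at which its call begins. camera_info takes no time and is no camera call.
- hand_in(): hands the job in; it is judged then, once.
The state is a dict: "time": time; "q": joint angles; "joint_velocities": joint speeds; "joint_torque": joint torques, N m; "position": TCP position; "tool_rot": TCP orientation; "ft_force": force on the tool from outside, world axes, zero at the start; "moment": the same for the moment, N m; "grip_width": finger opening in m; "grip_force": force on a finger pad.
Only numpy, scipy, OpenCV 4.12 (cv2) and the standard library are available. Lean on these libraries where they do the work, as an engineer would, in place of code of your own. Each camera call takes 0.05 s, during which the arm holds its last target. There are 200 camera calls.

## Task

Two toggle clamp fixtures stand on the hardness lab's bench. Swing the arm of the one that holds the rectangular test block up and right back past centre so that it stays open, while the block stays in its nest; then lift the block out and lay it flat, same face up, in the empty tray. Set it down gently, do not drop it.

Things in the scene. Friction and masses are not known exactly. Their poses are not given: they have to be found in the camera images.
- test_block: The only rectangular steel test block (the others are round), 64 (its x) x 40 (its y) x 26 mm high, 0.5 kg. Origin: centre of underside, z up. Nested at the start, 30 mm above the bench on a pedestal 38 mm wide in y; +x points to the clamp hinge. Nest walls and corner lips rise 6 mm past its underside: lift straight up. The middle 48 mm of its long sides is free down to the base plate, 12 mm high.
- clamp (a joint): Angle of the clamp arm over that block, rad: 0 closed (arm level, foot on the block), 2.2 fully back. Hinge axis parallel to the nested block's y, 83 mm from its centre towards +x, 80 mm above the bench; bracket top 94 mm. Arm 16 mm wide. Its weight holds it shut (about 2 N at the knob); dead centre 1.6, from 1.8 on it falls back to the stop and stays. Opening, the knob goes up and over to +x.
- clamp_knob (a point): Centre of the black ball knob, 32 mm across, on the free end of that arm, 145 mm from the hinge axis. Closed: 80 mm above the bench, 62 mm from the block's centre towards its -x. Axes of the arm: x along it to the hinge, y along the hinge axis. The other fixture beside it is alike, its clamp closed, up to 96 mm high.
- tray: The empty one of two like grey open trays, 150 (its x) x 160 (its y) mm outside, 18 mm high, walls and floor 4 mm thick, fixed. Origin: centre of its underside, on the bench; z up. The other tray holds two round blocks.
There are look-alikes about, which are no part of the job. Leave any blue or yellow look-alike of the part that bears clamp alone. What is shaped like the test_block but brown is not meant.

How it is judged:
On the way, in this order (a step that is already met when the one before it is completed fails the run):
1. the clamp arm is back past centre, the block still in its nest (value of joint clamp above 1.7 rad and distance of test_block from where it was at the start of the episode below 0.012 m), for 0.2 s.
2. the block is lifted clear of its nest, the clamp still open (value of joint clamp above 1.7 rad and height (world z) of test_block above 0.05 m), for 0.1 s.
At the end, for the whole second after the job is handed in: The clamp arm stands open past centre (more than 1.7 rad) and the rectangular block lies at rest in the empty tray, on its floor (underside less than 10 mm above the bench), its centre within 60 mm (tray x) and 65 mm (tray y) of the tray's centre, same face up and level within 10 degrees (value of joint clamp above 1.7 rad and x of test_block in the frame of tray between -0.06 and 0.06 m and y of test_block in the frame of tray between -0.065 and 0.065 m and z of test_block in the frame of tray below 0.01 m and angle between test_block's own z axis and vertical below 0.17 rad and linear speed of test_block below 0.02 m/s); the robot touches nothing.
It fails at once if the block is dropped (falls free faster than 0.7 m/s, as from more than 25 mm) (contact force between test_block and the fingers below 0.1 N and linear speed of test_block above 0.7 m/s).
It also fails if it takes over 51 s, if anything falls off the work surface, if the arm or the gripper's body presses on something with over 40 N, if the wrist force passes 120 N, or if a joint passes its speed limit or range.

## Working session

There is one attempt and no reset: what is moved stays moved. The work goes in short steps, Python scripts to look and compute and a shell command to move; the robot and the scene stay as the last step left them, time stands still between calls to the robot, and variables do not carry over. Pictures are saved under pics/ and viewed, at most 10 in all, crops included, and the job is handed in when it is done.

```bash
mkdir -p pics; ls
cat > h.py <<'E'
import numpy as np,cv2
from rig import robot,camera,camera_info,hand_in
def grab(n):
    p,d=camera(n); np.savez(f'{n}.npz',p=p,d=d); return p,d
def cloud(n,d):
    i=camera_info(n); f=240/np.tan(np.radians(i['vertical_fov'])/2)
    K=np.array([[f,0,i['cx']],[0,f,i['cy']],[0,0,1.]])
    v,u=np.mgrid[0:480,0:640]
    r=cv2.undistortPoints(np.stack([u,v],-1).reshape(-1,1,2).astype(float),K,np.array([i['k1'],0,0,0.])).reshape(480,640,2)
    P=np.dstack([r*d[...,None],d]); T=np.array(i['world_from_camera'])
    return P@T[:3,:3].T+T[:3,3]
E
python3 - <<'E'
from h import *
for n in('top','scene'):
    p,d=grab(n); cv2.imwrite(f'pics/{n}0.png',p[...,::-1]); print(camera_info(n))
print(robot.get_obs())
E
```

```text
pics
{'vertical_fov': 48.84398351010049, 'cx': 322.49504352601866, 'cy': 245.44059514481586, 'k1': -0.09094411464247723, 'world_from_camera': array([[-0.00303136, -0.98280231,  0.18463593,  0.24372616],
       [-0.9999623 ,  0.00448161,  0.00743783, -0.07845171],
       [-0.00813738, -0.18460642, -0.98277884,  1.15347284],
       [ 0.        ,  0.        ,  0.        ,  1.        ]])}
{'vertical_fov': 50.51238085307571, 'cx': 313.9988206888157, 'cy': 236.17641497460735, 'k1': -0.026681865239574484, 'world_from_camera': array([[ 8.08189900e-01,  4.66561352e-01, -3.59373885e-01,
         8.30940463e-01],
       [ 5.88921800e-01, -6.39809784e-01,  4.93775814e-01,
        -5.74610738e-01],
       [ 4.45783642e-04, -6.10707741e-01, -7.91855957e-01,
         9.08588005e-01],
       [ 0.00000000e+00,  0.00000000e+00,  0.00000000e+00,
         1.00000000e+00]])}
{'time': 0.1, 'q': array([ 1.16048245e+00,  5.28370800e-01,  1.43377139e+00, -4.56877708e-05,
        1.18138425e+00, -1.78495086e-01]), 'joint_velocities': array([-1.01374145e-03, -1.97008634e-03, -5.06257199e-03,  6.14917577e-04,
        9.88069245e-05, -3.73128542e-05]), 'joint_torque': array([-1.05602192e-04, -4.40987742e+01, -1.77149767e+01,  6.34575030e-02,
        5.34261914e-02, -6.09836593e-05]), 'position': array([0.1433219 , 0.60770914, 0.2406718 ]), 'tool_rot': array([ 1.15641341e-01,  9.93290564e-01, -9.31424999e-04, -2.60347809e-04]), 'ft_force': array([-0.06189228,  0.57098335, -0.11733577]), 'moment': array([-0.03958526,  0.03981385,  0.01122297]), 'grip_force': 0.0, 'grip_width': 0.0867920889758535}
```

View pics/top0.png

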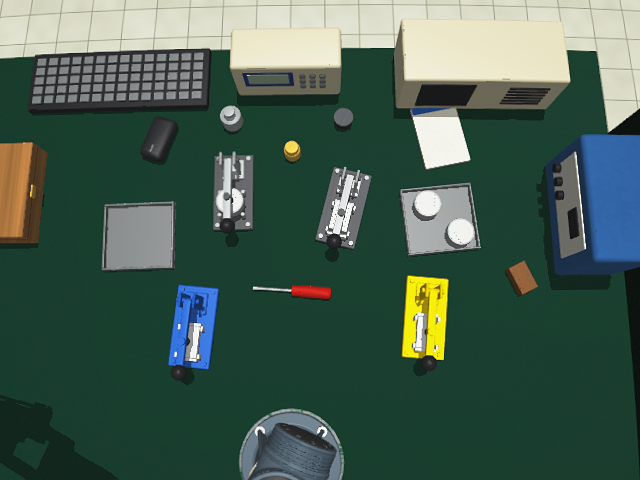

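View pics/scene0.png

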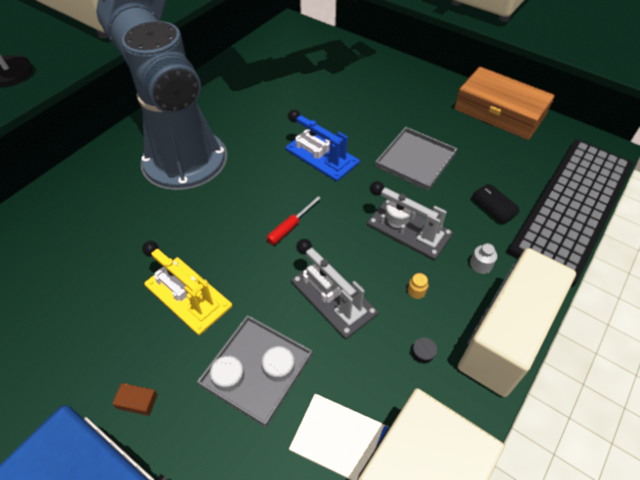

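The top view shows the target clamp fixture at about (343,207), with its knob at (334,241) and the hinge towards +x. The empty tray is at (139,237). The grey fixture at (232,195) holds a round block. The scene view agrees, with the target knob at (304,246).

Run:
```python
from h import *
np.set_printoptions(precision=4,suppress=True)
for n,box,kb,tb in(('top',(160,255,310,378),(232,252,324,346),(196,278,96,184)),('scene',(230,340,285,385),(236,256,294,314),(125,190,370,462))):
    z=np.load(n+'.npz'); p,d=z['p'].astype(int),z['d']; W=cloud(n,d)
    def sub(b): s=np.s_[b[0]:b[1],b[2]:b[3]]; return p[s].reshape(-1,3),W[s].reshape(-1,3)
    c,w=sub(box); 
    m=(abs(w[:,2]-.012)<.004); r=cv2.minAreaRect((w[m,:2]*1000).astype(np.float32)); print(n,'plate',m.sum(),r)
    m=(w[:,2]>.066)&(w[:,2]<.092)&(c.min(1)>90); q=w[m]; 
    print(' arm',m.sum(),q.mean(0), cv2.fitLine((q[:,:2]*1000).astype(np.float32),cv2.DIST_HUBER,0,.01,.01).ravel(), cv2.minAreaRect((q[:,:2]*1000).astype(np.float32)))
    m=(w[:,2]>.05)&(w[:,2]<.062)&(c.min(1)>90); print(' block top',m.sum(),cv2.minAreaRect((w[m,:2]*1000).astype(np.float32)))
    c,w=sub(kb); m=(c.max(1)<60)&(w[:,2]>.06); q=w[m]
    A=np.c_[2*q,np.ones(len(q))]; s=np.linalg.lstsq(A,(q**2).sum(1),rcond=None)[0]; print(' knob',m.sum(),s[:3],np.sqrt(s[3]+s[:3]@s[:3]),q.mean(0),q.max(0))
    c,w=sub(tb); m=(w[:,2]>.013)&(w[:,2]<.025); print(' tray rim',m.sum(),cv2.minAreaRect((w[m,:2]*1000).astype(np.float32)))
    c2,w2=sub((150,235,205,262)) if n=='top' else sub((175,255,360,455)); m=abs(w2[:,2]-.012)<.004; print(' other',cv2.boxPoints(cv2.minAreaRect((w2[m,:2]*1000).astype(np.float32))))
```

```text
top plate 1486 ((545.5211181640625, -116.57765197753906), (89.97925567626953, 175.2871551513672), 75.712158203125)
 arm 471 [ 0.5381 -0.1145  0.0871] [   0.9696   -0.2448  534.3263 -113.5152] ((537.9879150390625, -121.33712768554688), (44.165470123291016, 143.5001220703125), 82.21198272705078)
 block top 307 ((533.6624145507812, -113.43255615234375), (39.475914001464844, 102.90735626220703), 75.4578628540039)
 knob 176 [ 0.3393 -0.0907  0.6186] 0.5404837389369217 [ 0.451  -0.0932  0.0963] [ 0.4684 -0.0776  1.1535]
 tray rim 554 ((482.970458984375, 341.72137451171875), (152.82400512695312, 161.62086486816406), 1.766263723373413)
 other [[494.5595  85.8887]
 [671.0485  85.7514]
 [671.1191 176.53  ]
 [494.6301 176.6674]]
scene plate 1369 ((531.0899658203125, -80.23423767089844), (222.2071990966797, 268.2596740722656), 37.04860305786133)
 arm 586 [ 0.5444 -0.1174  0.0862] [   0.9712   -0.2381  538.323  -116.5934] ((539.4124755859375, -109.46602630615234), (40.645591735839844, 148.28005981445312), 73.32240295410156)
 block top 305 ((545.0506591796875, -119.64010620117188), (33.829891204833984, 130.2821502685547), 78.43354797363281)
 knob 168 [ 0.454  -0.0937  0.083 ] 0.014495836699304494 [ 0.4559 -0.0977  0.0906] [ 0.4673 -0.0804  0.0985]
 tray rim 486 ((482.2918701171875, 342.2431640625), (151.50181579589844, 166.1750030517578), 1.783614993095398)
 other [[476.2725 313.361 ]
 [498.1234  73.6343]
 [676.4341  89.8871]
 [654.5833 329.6138]]
```

```bash
python3 -m handwheel '{"hand":[1,1,1,1,1,1,1,1,1,1,1,1],"translation":[[28,-26,0],[56,-52,0],[84,-78,0],[112,-104,0],[140,-130,0],[168,-156,0],[196,-182,0],[224,-208,0],[252,-234,0],[276,-258,0],[282,-290,0],[285,-325,0]],"turn":[[0,0,-0.02],[0,0,-0.02],[0,0,-0.02],[0,0,-0.02],[0,0,-0.02],[0,0,-0.02],[0,0,-0.02],[0,0,-0.02],[0,0,-0.02],[0,0,-0.02],[0,0,-0.02],[0,0,-0.02]]}' 15
```

```text
time: 1.1
position: [0.4305, 0.2821, 0.2412]
tool_rot: [0.126, 0.992, 0.0, 0.001]
ft_force: [-0.2, -0.8, -0.5]
grip_width: 0.087
grip_force: 0.0
```

```bash
python3 -m handwheel '{"hand":[1,1,1,1,1,1,1,1,1,1,1,1],"translation":[[2,-35,-5],[4,-70,-10],[6,-105,-15],[8,-140,-20],[10,-175,-25],[13,-210,-30],[16,-245,-35],[18,-280,-42],[20,-315,-50],[22,-350,-58],[24,-376,-62],[24,-376,-62]],"turn":[[0,0,0],[0,0,0],[0,0,0],[0,0,0],[0,0,0],[0,0,0],[0,0,0],[0,0,0],[0,0,0],[0,0,0],[0,0,0],[0,0,0]]}'
python3 - <<'E'
from h import *
p,d=grab('scene'); cv2.imwrite('pics/s1.png',cv2.resize(p[150:350,200:470,::-1],None,fx=2.8,fy=2.8)); print(robot.get_obs()['position'])
E
```

```text
time: 2.1
position: [0.4537, -0.0975, 0.1788]
tool_rot: [0.128, 0.992, -0.001, 0.001]
ft_force: [-0.2, -0.5, 0.0]
grip_width: 0.0869
grip_force: 0.0
[ 0.45281936 -0.09506405  0.17896375]
```

View pics/s1.png

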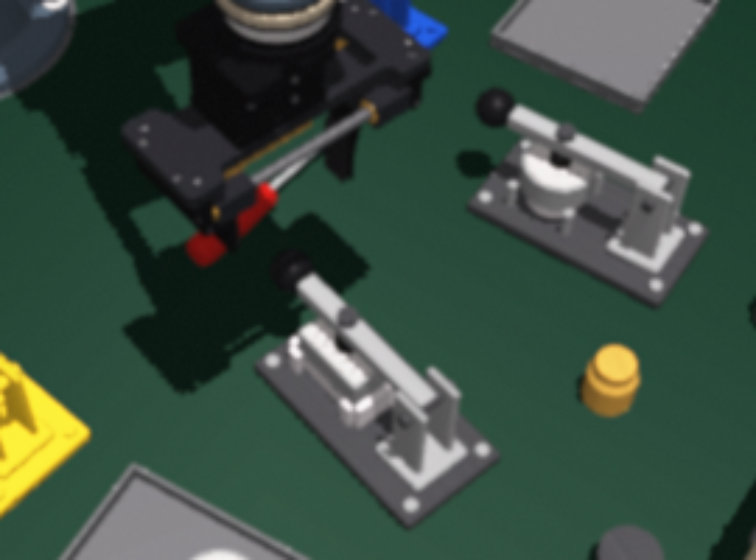

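The open gripper hangs above the target knob, which is at crop (290,265), with its fingers astride it. Next I go down and grip.

```bash
python3 -m handwheel '{"hand":[1,1,1,1,1,0.2,0.2,0.2,0.2,0.2,0.2,0.2],"translation":[[0,0,-25],[0,0,-50],[0,0,-75],[0,0,-98],[0,0,-98],[0,0,-98],[0,0,-98],[0,0,-98],[0,0,-98],[0,0,-98],[0,0,-98],[0,0,-98]],"turn":[[0,0,0],[0,0,0],[0,0,0],[0,0,0],[0,0,0],[0,0,0],[0,0,0],[0,0,0],[0,0,0],[0,0,0],[0,0,0],[0,0,0]]}' 15
python3 - <<'E'
import numpy as np
u=np.array([.969,-.247])
for t in np.arange(.1,2.01,.1):
    print(round(t,2),np.round(np.r_[145*(1-np.cos(t))*u,145*np.sin(t)]))
E
```

```text
time: 3.15
position: [0.4528, -0.0929, 0.0821]
tool_rot: [0.126, 0.992, -0.0, 0.001]
ft_force: [0.4, -0.1, 0.2]
grip_width: 0.0482
grip_force: 0.0
0.1 [ 1. -0. 14.]
0.2 [ 3. -1. 29.]
0.3 [ 6. -2. 43.]
0.4 [11. -3. 56.]
0.5 [17. -4. 70.]
0.6 [25. -6. 82.]
0.7 [33. -8. 93.]
0.8 [ 43. -11. 104.]
0.9 [ 53. -14. 114.]
1.0 [ 65. -16. 122.]
1.1 [ 77. -20. 129.]
1.2 [ 90. -23. 135.]
1.3 [103. -26. 140.]
1.4 [117. -30. 143.]
1.5 [131. -33. 145.]
1.6 [145. -37. 145.]
1.7 [159. -40. 144.]
1.8 [172. -44. 141.]
1.9 [186. -47. 137.]
2.0 [199. -51. 132.]
```

```bash
python3 -m handwheel '{"hand":[0.2,0.2,0.2,0.2,0.2,0.2],"translation":[[0,0,0],[0,0,0],[0,0,0],[0,0,0],[0,0,0],[0,0,0]],"turn":[[0,0,0],[0,0,0],[0,0,0],[0,0,0],[0,0,0],[0,0,0]]}' 15
```

```text
time: 3.65
position: [0.4529, -0.0913, 0.0816]
tool_rot: [0.127, 0.992, 0.001, 0.0]
ft_force: [2.9, 7.2, 1.0]
grip_width: 0.0304
grip_force: 15.0
```

```bash
python3 -m handwheel '{"hand":[0.2,0.2,0.2,0.2,0.2,0.2,0.2,0.2,0.2,0.2],"translation":[[1,1,14],[3,0,29],[6,-1,43],[11,-2,56],[17,-3,70],[25,-5,82],[33,-7,93],[43,-10,104],[53,-13,114],[53,-13,114]],"turn":[[0,0,0],[0,0,0],[0,0,0],[0,0,0],[0,0,0],[0,0,0],[0,0,0],[0,0,0],[0,0,0],[0,0,0]]}'
python3 - <<'E'
from h import *
p,d=grab('scene'); cv2.imwrite('pics/s2.png',cv2.resize(p[150:350,200:470,::-1],None,fx=2.8,fy=2.8)); print(robot.get_obs()['position'])
E
```

```text
time: 4.48
position: [0.5072, -0.1051, 0.1971]
tool_rot: [0.126, 0.992, 0.001, 0.001]
ft_force: [-0.6, 4.0, 0.4]
grip_width: 0.0309
grip_force: 15.0
[ 0.5058586  -0.10473512  0.19606556]
```

View pics/s2.png

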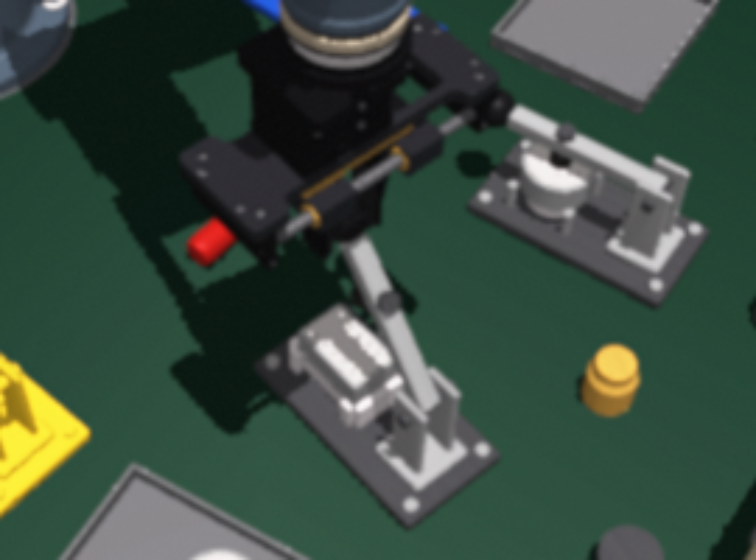

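The clamp arm is swinging up with the knob in the fingers, at crop (340,235). The block is still in its nest at (345,370), so I continue over centre, release and go straight up.

```bash
python3 -m handwheel '{"hand":[0.2,0.2,0.2,0.2,0.2,0.2,0.2,0.2,0.2,0.2,0.2,0.2],"translation":[[12,-2,8],[24,-6,15],[37,-9,21],[50,-12,26],[64,-16,29],[78,-19,31],[92,-23,31],[106,-26,30],[119,-30,27],[133,-33,23],[142,-35,20],[142,-35,20]],"turn":[[0,0,0],[0,0,0],[0,0,0],[0,0,0],[0,0,0],[0,0,0],[0,0,0],[0,0,0],[0,0,0],[0,0,0],[0,0,0],[0,0,0]]}'
python3 -m handwheel '{"hand":[0.6,0.6,0.6,0.6,0.6,0.6,0.6,0.6,0.6,0.6],"translation":[[0,0,0],[0,0,0],[0,0,0],[0,0,0],[0,0,0],[0,0,0],[0,0,25],[0,0,50],[0,0,70],[0,0,70]],"turn":[[0,0,0],[0,0,0],[0,0,0],[0,0,0],[0,0,0],[0,0,0],[0,0,0],[0,0,0],[0,0,0],[0,0,0]]}'
```

```text
time: 5.53
position: [0.6497, -0.1413, 0.215]
tool_rot: [0.126, 0.992, -0.0, 0.002]
ft_force: [3.2, 1.0, 5.1]
grip_width: 0.0308
grip_force: 15.0
time: 6.37
position: [0.6498, -0.1417, 0.2908]
tool_rot: [0.126, 0.992, -0.001, 0.005]
ft_force: [1.7, 0.4, 0.7]
grip_width: 0.0525
grip_force: 0.0
```

```bash
python3 - <<'E'
from h import *
np.set_printoptions(precision=4,suppress=True)
for n in('top','scene'):
    p,d=grab(n); cv2.imwrite(f'pics/{n}3.png',p[...,::-1]); W=cloud(n,d).reshape(-1,3); c=p.reshape(-1,3).astype(int)
    m=(abs(W[:,2]-.056)<.004)&(np.hypot(W[:,0]-.513,W[:,1]+.109)<.045)&(d.ravel()>0)&(c.min(1)>60); q=W[m]
    print(n,m.sum(),q.mean(0),cv2.minAreaRect((q[:,:2]*1000).astype(np.float32)))
E
convert -version >/dev/null 2>&1; python3 -c "
import cv2
a=cv2.imread('pics/scene3.png')[120:350,200:480];cv2.imwrite('pics/s3.png',cv2.resize(a,None,fx=2.6,fy=2.6))"
```

```text
top 464 [ 0.5139 -0.1106  0.0563] ((513.8676147460938, -110.17738342285156), (36.830936431884766, 64.8824691772461), 75.71052551269531)
scene 548 [ 0.5149 -0.11    0.0567] ((513.8040771484375, -108.54252624511719), (41.22657012939453, 66.77886962890625), 74.27851104736328)
```

View pics/s3.png

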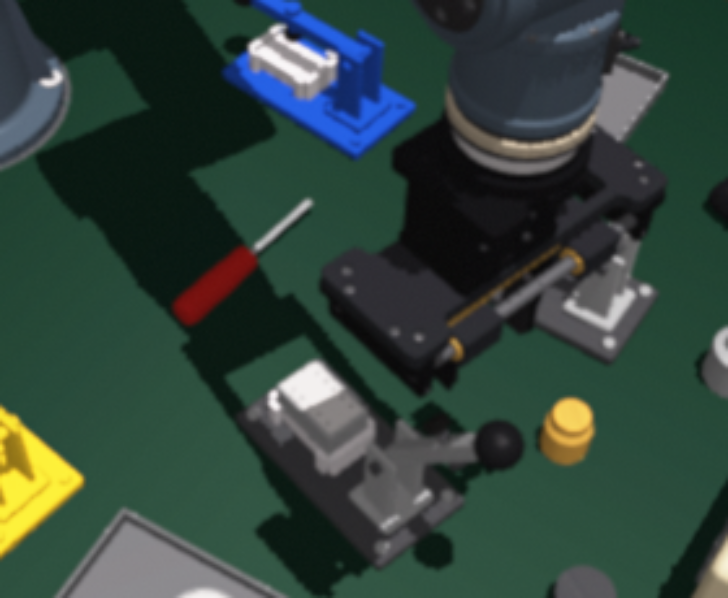

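The clamp stands open at its stop, with its knob at crop (498,445). The block is still nested at crop (325,415), which both views put at (0.514, -0.1095). Now I go over it and partly down.

```bash
python3 -m handwheel '{"hand":[1,1,1,1,1,1,1,1,1,1,1,1],"translation":[[-30,7,0],[-60,14,0],[-90,21,0],[-115,27,0],[-134,31,-10],[-134,31,-45],[-134,31,-80],[-134,31,-115],[-134,31,-145],[-134,31,-165],[-134,31,-165],[-134,31,-165]],"turn":[[0,0,0],[0,0,0],[0,0,0],[0,0,0],[0,0,0],[0,0,0],[0,0,0],[0,0,0],[0,0,0],[0,0,0],[0,0,0],[0,0,0]]}'
```

```text
time: 7.47
position: [0.5119, -0.1091, 0.1188]
tool_rot: [0.126, 0.992, 0.001, -0.003]
ft_force: [0.2, 0.4, 0.3]
grip_width: 0.0869
grip_force: 0.0
```

```bash
python3 -m handwheel '{"hand":[1,1,1,1,0.3,0.3,0.3,0.3,0.3,0.3,0.3,0.3],"translation":[[0,0,-30],[0,0,-55],[0,0,-74],[0,0,-74],[0,0,-74],[0,0,-74],[0,0,-74],[0,0,-74],[0,0,-74],[0,0,-74],[0,0,-74],[0,0,-74]],"turn":[[0,0,0],[0,0,0],[0,0,0],[0,0,0],[0,0,0],[0,0,0],[0,0,0],[0,0,0],[0,0,0],[0,0,0],[0,0,0],[0,0,0]]}' 40
python3 -m handwheel '{"hand":[0.3,0.3,0.3,0.3,0.3,0.3],"translation":[[0,0,0],[0,0,0],[0,0,0],[0,0,0],[0,0,0],[0,0,0]],"turn":[[0,0,0],[0,0,0],[0,0,0],[0,0,0],[0,0,0],[0,0,0]]}' 40
```

```text
time: 8.47
position: [0.5138, -0.109, 0.0468]
tool_rot: [0.126, 0.992, 0.001, 0.0]
ft_force: [6.2, 15.3, 2.0]
grip_width: 0.0417
grip_force: 8.5
time: 8.97
position: [0.514, -0.108, 0.0468]
tool_rot: [0.127, 0.992, 0.001, 0.0]
ft_force: [2.6, 6.7, 2.9]
grip_width: 0.0396
grip_force: 40.0
```

Gripped this low, the fingertips sit about 2 mm below the block's underside and would reach the tray floor first. I'll regrasp 6 mm higher before lifting.

```bash
python3 -m handwheel '{"hand":[0.6,0.6,0.6,0.6,0.6,0.6,0.3,0.3,0.3,0.3,0.3,0.3],"translation":[[0,0,0],[0,0,0],[0,0,0],[0,0,0],[0,1,6],[0,1,6],[0,1,6],[0,1,6],[0,1,6],[0,1,6],[0,1,6],[0,1,6]],"turn":[[0,0,0],[0,0,0],[0,0,0],[0,0,0],[0,0,0],[0,0,0],[0,0,0],[0,0,0],[0,0,0],[0,0,0],[0,0,0],[0,0,0]]}' 40
python3 -m handwheel '{"hand":[0.3,0.3,0.3,0.3,0.3,0.3,0.3,0.3,0.3,0.3,0.3,0.3],"translation":[[0,0,0],[0,0,0],[0,0,5],[0,0,12],[0,0,22],[0,0,35],[0,0,50],[0,0,70],[0,0,95],[0,0,120],[0,0,135],[0,0,140]],"turn":[[0,0,0],[0,0,0],[0,0,0],[0,0,0],[0,0,0],[0,0,0],[0,0,0],[0,0,0],[0,0,0],[0,0,0],[0,0,0],[0,0,0]]}'
```

```text
time: 9.97
position: [0.5136, -0.1082, 0.0526]
tool_rot: [0.126, 0.992, 0.0, -0.0]
ft_force: [1.2, 4.0, 1.4]
grip_width: 0.0396
grip_force: 40.0
time: 10.97
position: [0.5146, -0.1099, 0.1959]
tool_rot: [0.126, 0.992, -0.001, 0.003]
ft_force: [0.1, -0.3, -4.0]
grip_width: 0.0399
grip_force: 40.0
```

```bash
python3 -m handwheel '{"hand":[0.3,0.3,0.3,0.3,0.3,0.3,0.3,0.3,0.3,0.3,0.3,0.3],"translation":[[-1,10,0],[-3,30,0],[-4,60,0],[-6,90,0],[-8,120,0],[-10,150,0],[-12,180,0],[-14,210,0],[-16,240,0],[-19,275,0],[-21,310,0],[-24,345,0]],"turn":[[0,0,0],[0,0,0],[0,0,0],[0,0,0],[0,0,0],[0,0,0],[0,0,0],[0,0,0],[0,0,0],[0,0,0],[0,0,0],[0,0,0]]}'
python3 -m handwheel '{"hand":[0.3,0.3,0.3,0.3,0.3,0.3,0.3,0.3,0.3,0.3,0.3],"translation":[[-2,35,0],[-4,65,0],[-6,90,0],[-7,105,-10],[-7,106,-30],[-7,106,-55],[-7,106,-80],[-7,106,-105],[-7,106,-120],[-7,106,-120],[-7,106,-120]],"turn":[[0,0,0],[0,0,0],[0,0,0],[0,0,0],[0,0,0],[0,0,0],[0,0,0],[0,0,0],[0,0,0],[0,0,0],[0,0,0]]}'
python3 - <<'E'
from h import *
p,d=grab('scene'); cv2.imwrite('pics/s4.png',cv2.resize(p[80:300,300:560,::-1],None,fx=2.7,fy=2.7))
E
```

```text
time: 11.97
position: [0.4875, 0.2378, 0.1909]
tool_rot: [0.126, 0.992, -0.001, -0.002]
ft_force: [0.8, 0.0, -4.2]
grip_width: 0.0399
grip_force: 40.0
time: 12.88
position: [0.4808, 0.3411, 0.0703]
tool_rot: [0.126, 0.992, -0.002, -0.002]
ft_force: [0.6, 0.4, -2.8]
grip_width: 0.0397
grip_force: 40.0
```

View pics/s4.png

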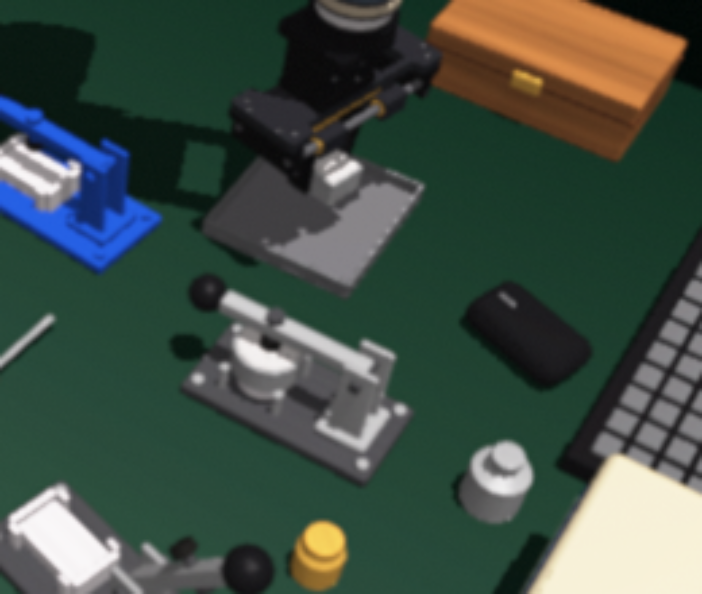

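The block hangs level over the tray, at crop (335,180), and the clamp is still open. Now I lower it slowly.

```bash
python3 -m handwheel '{"hand":[0.3,0.3,0.3,0.3,0.3,0.3,0.3,0.3,0.3,0.3,0.3,0.3],"translation":[[0,0,-8],[0,0,-16],[0,0,-24],[0,0,-30],[0,0,-34],[0,0,-37],[0,0,-39],[0,0,-41],[0,0,-42],[0,0,-43],[0,0,-43],[0,0,-43]],"turn":[[0,0,0],[0,0,0],[0,0,0],[0,0,0],[0,0,0],[0,0,0],[0,0,0],[0,0,0],[0,0,0],[0,0,0],[0,0,0],[0,0,0]]}'
```

```text
time: 13.93
position: [0.4827, 0.3423, 0.0297]
tool_rot: [0.126, 0.992, 0.0, 0.0]
ft_force: [-0.5, -0.2, -4.8]
grip_width: 0.0395
grip_force: 40.0
```

```bash
python3 -m handwheel '{"hand":[0.3,0.3,0.3,0.3,0.3,0.3],"translation":[[0,0,-1],[0,0,-2],[0,0,-3],[0,0,-3],[0,0,-3],[0,0,-3]],"turn":[[0,0,0],[0,0,0],[0,0,0],[0,0,0],[0,0,0],[0,0,0]]}'
```

```text
time: 14.43
position: [0.4827, 0.3423, 0.0267]
tool_rot: [0.126, 0.992, 0.0, 0.0]
ft_force: [0.4, 0.5, -2.7]
grip_width: 0.0398
grip_force: 40.0
```

Contact is just starting, since the force has begun to unload. I go 0.5 mm lower, open and retreat straight up.

```bash
python3 -m handwheel '{"hand":[0.3,0.3,0.75,0.75,0.75,0.75,0.75,0.75,0.75,0.75,0.75,0.75],"translation":[[0,0,-0.5],[0,0,-0.5],[0,0,-0.5],[0,0,-0.5],[0,0,-0.5],[0,0,-0.5],[0,0,-0.5],[0,0,-0.5],[0,0,0],[0,0,20],[0,0,45],[0,0,80]],"turn":[[0,0,0],[0,0,0],[0,0,0],[0,0,0],[0,0,0],[0,0,0],[0,0,0],[0,0,0],[0,0,0],[0,0,0],[0,0,0],[0,0,0]]}'
python3 -m handwheel '{"hand":[0.75,0.75,0.75,0.75,0.75,0.75,0.75,0.75],"translation":[[0,0,35],[0,0,70],[0,0,105],[0,0,130],[0,0,150],[0,0,150],[0,0,150],[0,0,150]],"turn":[[0,0,0],[0,0,0],[0,0,0],[0,0,0],[0,0,0],[0,0,0],[0,0,0],[0,0,0]]}'
python3 - <<'E'
from h import *
p,d=grab('scene'); cv2.imwrite('pics/s5.png',cv2.resize(p[80:340,250:560,::-1],None,fx=2.2,fy=2.2)); W=cloud('scene',d).reshape(-1,3)
m=(W[:,2]>.024)&(W[:,2]<.04)&(abs(W[:,0]-.483)<.07)&(abs(W[:,1]-.342)<.07); print(m.sum(),W[m].mean(0))
E
```

```text
time: 15.43
position: [0.4808, 0.3414, 0.1051]
tool_rot: [0.126, 0.992, -0.002, -0.003]
ft_force: [0.6, -0.7, -0.8]
grip_width: 0.0651
grip_force: 0.0
time: 16.1
position: [0.4816, 0.3418, 0.2553]
tool_rot: [0.126, 0.992, -0.001, -0.001]
ft_force: [-0.0, 0.2, 0.4]
grip_width: 0.065
grip_force: 0.0
334 [0.48360956 0.33758797 0.03040635]
```

View pics/s5.png

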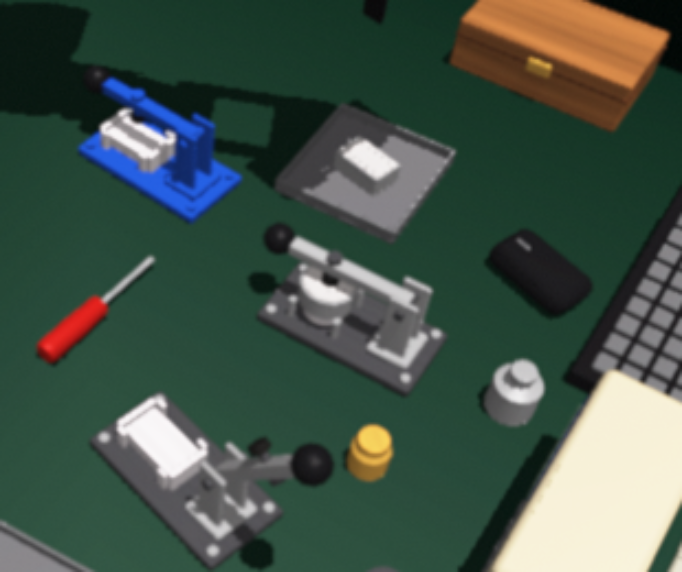

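The block lies flat near the middle of the tray at crop (367,165). The clamp is open, with its knob at (312,465), and the gripper is clear of everything.

```bash
python3 -c "from rig import hand_in; print(hand_in())"
```

```text
the job is handed in; nothing more can be done
None
```

The job is handed in: the clamp stands open past centre and the block lies flat near the middle of the empty tray, set down gently at about 16 s of the allowed 51 s; no verdict was returned.

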